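# Clamp a tea tin, draw off its deep lid, load it and close it again

## Robot

A 7-joint arm with a two-finger parallel gripper is mounted at the origin on the work surface. World frame = base frame: x ahead of the robot, y to its left, z up, the work surface at z = 0. Lengths are in m, angles in rad, forces in N, time in s.
With the tool pointing down it reaches from about 0.425 to 1.025 m from the base axis. Payload 9.4 kg.
Tool frame: the origin (TCP) lies at the very end of the fingers, on their centre line; the grasp point (between the pads) lies 19 mm behind it (arm.grip_depth is the distance from the TCP to the grasp point, in m); z points along the fingers, y is the direction in which the jaws open and shut (so a half turn about z gives the same grasp; the last joint's range is limited). The gripper opens to 93 mm and grips with 3 to 60 N. Pads are 15 mm wide; open, the fingers measure 128 mm over their backs; the gripper's body (75 mm by 188 mm) begins 65 mm behind the grasp point.
Start: joints at [-1.223, 0.599, -0.003, 1.599, 0.002, 0.943, -0.08], TCP at [0.299, 0.661, 0.193] pointing down, gripper open.
Joint ranges: [-2.57, 2.57], [-0.35, 1.97], [-1.29, 1.29], [0.11, 2.56], [-1.05, 4.19], [0.11, 1.86], [-2.63, 2.63]. Speed limits (rad/s): [2.22, 2.22, 3.01, 3.01, 3.14, 3.14, 3.14].

## Interface

Orientations are given as a 3x3 rotation matrix whose columns are the frame's x, y, z axes.
In Python, from bench import arm, fingers, kin, status, cams gives the robot as it stands. Calls block until the motion is done:
- arm.move_pose(position, orientation): joint-space move of the TCP to a pose.
- arm.move_l(position, rot=None, rate=0.15, contact_N=None): straight line of the TCP; rot=None keeps the orientation; rate is the mean speed in m/s. With contact_N (N) it stops when the force on the tool has changed by that much, and returns True; else False.
- arm.move_j(angles): joint-space move.
- fingers.ungrasp() and fingers.gripper_close(f_grip=None): open the fingers fully, or close them until they stop; f_grip is the grip in N (None keeps the last).
- arm.sleep(seconds).
- kin.ik(position, orientation): joint angles nearest the present ones, or None.
- status.sense(): the state.
- cams.snapshot(name): name is "side" or "top"; returns a dict with "image" (400x640x3 uint8, red, green, blue), "fx", "fy", "cx", "cy" (pixels), "extrinsics" (4x4, takes a point from camera to world coordinates). Camera axes: x right, y down, z forward; pixel columns grow to the right and rows downward; lengths in m; the calibration is good to about 2 mm. A picture is of the moment at which its call begins. There is no depth.
A pose or a line that the arm cannot do raises arm.PlanningError and nothing moves.
- arm.sign_off(): hands the job in, once; it reports no verdict.
The state is a dict: "t": time; "joint_positions": joint angles; "joint_vel": joint speeds; "joint_efforts": joint torques, N m; "tcp_pos": TCP position; "tcp_rot": TCP orientation; "contact_force": force on the tool from outside, world axes, zero at the start; "torque": the same for the moment, N m; "width": finger opening in m.
Only numpy, scipy, OpenCV 4.12 (cv2) and the standard library are available. Lean on these libraries where they do the work, as an engineer would, in place of code of your own. Each camera call takes 0.05 s, during which the arm holds its last target.

## Task

Slide the hold-down fork fully home over the foot of the tea tin, then draw the tin's tight blue lid straight up off it and stand the lid, handle up, on the lazy susan. Stand the carton of tea upright inside the tin and push the lid back on, fully down, leaving the fork home over the foot. The tin must stay seated and upright in its dock throughout, and the tiffin, the stoneware jar and the pan lid are to be left where they are.

Things in the scene. Friction and masses are not known exactly. Their poses are not given: they have to be found in the camera images.
- dock: Fixed dark wooden dock plate (150 mm along its x, from y = -65 to +255 mm, 10 mm thick) with aluminium guide rails at x = +/-67 mm, 26 mm high over the shelf. Origin on the shelf under the place of the tin's centre. The tin's foot sits on the plate between low stops with about 2 mm of play.
- fork (a joint): Travel in m of the steel hold-down fork that slides along the dock: 0 = drawn back to the dock's +y end, 0.11 = fully home at its stop, both tines lying 2 mm above the two sides of the tin's foot; grows as it moves in the dock's -y direction. Starts between 0 and 0.012, needs 3 to 4 N to slide, stays where left.
- fork_tab (a point): Centre of the top of the fork's upright orange tab, 106 mm above the shelf. The tab is 18 mm thick along the dock's x, 36 mm long along the dock's y, 82 mm tall; grip it from above across its thickness, or push it. With the fork home it stands 120 mm from the dock's origin towards the dock's +y (58 mm from the lid's side).
- tin: Loose bare aluminium base of the tea tin (0.42 kg) in the dock, its axes along the dock's. Origin at the centre of its underside, 10 mm above the shelf. Foot plate 120 (x) by 110 mm (y), 6 mm thick, sticks out 18 mm on both x sides of an open box 84 by 110 mm outside, walls 3 mm, inside 78 by 104 mm, inner floor at z = 6 mm. If the foot is not held down the base comes up with the lid.
- lid: Loose deep blue lid (about 0.24 kg), at first fully on. Origin at the centre of the open mouth of its skirt. 98 (x) by 124 mm (y) outside, walls 3 mm, inside 92 by 118 mm (4 mm play round the base), 58 mm deep inside, top at z = 62 mm. Fully on, its axes lie along the tin's (half turn allowed) and its origin is at z = 58 mm in the tin's frame; it is clear of the tin above 116 mm.
- carton: Closed rigid carton of tea, brown with a green band (about 0.12 kg), 60 mm (x) by 40 mm (y) by 98 mm tall, standing. Origin at the centre of its underside, z up. It fits the tin with its 60 mm side along the tin's x, or turned a quarter.
- susan: White plastic lazy susan (turntable), 200 mm across; base fixed, the deck turns freely. Origin at the centre of its underside on the shelf. Flat deck at z = 16 mm, with a rim up to z = 26 mm at 97 to 101 mm radius; the lid stands flat on the deck when set near its centre.
- tiffin: Bystander: closed three-tier stainless tiffin tin with brass clip latches, 90 mm across (97 mm over the latches), 126 mm tall. Origin at the centre of its underside.
- jar: Bystander: brown stoneware jar with a wooden lid and knob, 112 mm across, 136 mm tall. Origin at the centre of its underside.
- pan_lid: Bystander: small silver-grey aluminium pan lid lying flat, 164 mm across, black knob up to 38 mm. Origin at the centre of its underside.
- tin_rim (a point): Centre of the tin's open mouth, at the height of its rim, 116 mm above the tin's origin. Below the rim, at 71 to 105 mm, two sprung steel pads with sloping tops on the outer x sides grip the lid by friction: about 10 to 15 N to draw it off, 10 to 20 N to push it on.
- lid_handle (a point): Centre of the top of the lid's dark wooden handle bar, 98 mm above the lid's origin. The bar is 18 mm thick along the lid's x, 60 mm long along its y, and stands 36 mm above the lid's top.
Things that resemble listed ones, but are neither listed nor needed, are in the scene too. There is more than one size of the lid; the one meant has the size given above. Leave any red look-alike of the carton alone.

How it is judged:
By the outcome, as a careful person would: the job done as asked, in the order asked, and still so for the second after the job is handed in, with the robot touching nothing.
It also fails if it takes over 72 s, if anything falls off the work surface, if the arm or the gripper's body presses on something with over 40 N, if the wrist force passes 120 N, or if a joint passes its speed limit or range.

## Working session

There is one attempt and no reset: what is moved stays moved. The work goes in short steps, each a Python script; the robot and the scene stay as the last script left them, time stands still between calls to the robot, and variables do not carry over. Pictures are saved under pics/ and viewed, and the job is handed in when it is done.

```bash
ls; mkdir -p pics
python3 - <<'E'
from bench import arm, fingers, kin, status, cams
import cv2,numpy as np
for n in("side","top"):
    s=cams.snapshot(n); cv2.imwrite(f"pics/{n}0.png",s["image"][:,:,::-1]); print(n,s["fx"],s["fy"],s["cx"],s["cy"]);print(np.round(s["extrinsics"],4))
s=status.sense();print(s["t"],s["tcp_pos"],s["width"],arm.grip_depth);print(s["tcp_rot"])
E
```

```text
pics
side 468.37452101227245 468.37452101227245 315.51968273563114 202.5881232386515
[[ 0.745  -0.3731  0.553  -0.1958]
 [-0.6669 -0.431   0.6079 -0.7735]
 [ 0.0115 -0.8217 -0.5699  0.8875]
 [ 0.      0.      0.      1.    ]]
top 487.12393270724385 487.12393270724385 315.52152141827753 193.25508748136204
[[-0.0184 -0.9805  0.1957  0.2836]
 [-0.9998  0.0197  0.0046  0.0276]
 [-0.0083 -0.1956 -0.9806  1.4401]
 [ 0.      0.      0.      1.    ]]
0.1 [0.2985874  0.66015962 0.19266466] 0.09296646918985607 0.0188
[[-9.11163624e-01  4.12044467e-01 -4.55056194e-04]
 [ 4.12044705e-01  9.11162750e-01 -1.26687074e-03]
 [-1.07376825e-04 -1.34183003e-03 -9.99999094e-01]]
```

View pics/side0.png

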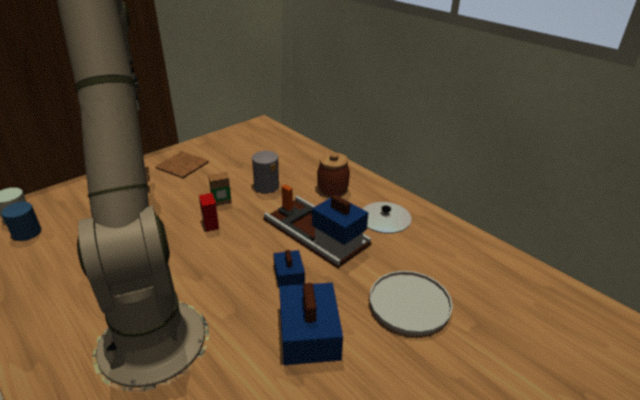

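View pics/top0.png

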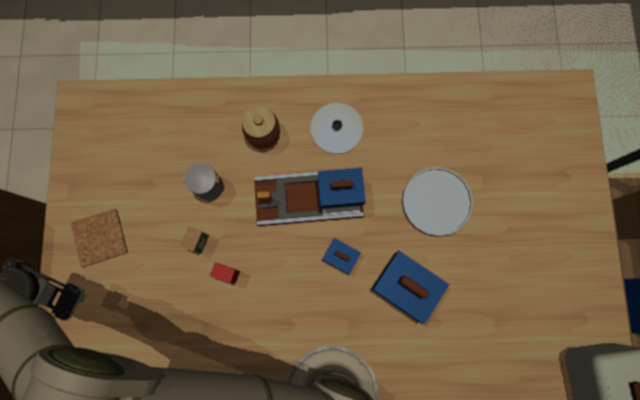

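```bash
cat > h.py <<'E'
from bench import arm, fingers, kin, status, cams
import cv2,numpy as np
def snap(n,name=None,crop=None,k=1):
    s=cams.snapshot(n)
    if name:
        im=s["image"][:,:,::-1]
        if crop: a,b,c,d=crop; im=im[b:d,a:c]
        im=cv2.resize(im,None,fx=k,fy=k,interpolation=cv2.INTER_CUBIC); cv2.imwrite(f"pics/{name}.png",im)
    return s
def ray(s,uv):
    E=s["extrinsics"]; d=E[:3,:3]@np.array([(uv[0]-s["cx"])/s["fx"],(uv[1]-s["cy"])/s["fy"],1]); return E[:3,3],d
def onz(s,uv,z):
    o,d=ray(s,uv); return o+d*(z-o[2])/d[2]
def proj(s,p):
    E=s["extrinsics"]; q=E[:3,:3].T@(np.asarray(p)-E[:3,3]); return np.array([q[0]/q[2]*s["fx"]+s["cx"],q[1]/q[2]*s["fy"]+s["cy"]])
def tri(s1,a,s2,b):
    o1,d1=ray(s1,a);o2,d2=ray(s2,b)
    t=np.linalg.lstsq(np.c_[d1,-d2],o2-o1,rcond=None)[0]
    p,q=o1+t[0]*d1,o2+t[1]*d2; return (p+q)/2,np.linalg.norm(p-q)
def R(yaw): # tool down, jaw (y) axis at angle yaw in world
    y=np.array([np.cos(yaw),np.sin(yaw),0]);z=np.array([0,0,-1.]);return np.c_[np.cross(y,z),y,z]
def blobs(im,m,amin=15):
    n,l,st,c=cv2.connectedComponentsWithStats(m.astype(np.uint8))
    return [(st[i,4],c[i],l==i) for i in range(1,n) if st[i,4]>=amin]
E
python3 - <<'E'
from h import *
for n,cr,k in(("top",(160,90,480,330),2.5),("side",(140,120,460,360),2.5)):
    s=snap(n,n+"1",cr,k)
    hsv=cv2.cvtColor(s["image"],cv2.COLOR_RGB2HSV);H,S,V=[hsv[...,i].astype(int) for i in range(3)]
    for nm,m in(("blue",(H>100)&(H<125)&(S>150)&(V>50)),("orange",(H>4)&(H<16)&(S>190)&(V>130))):
        for a,c,l in blobs(s["image"],m,20):
            r=cv2.minAreaRect(np.argwhere(l)[:,::-1].astype(np.float32)); print(n,nm,a,np.round(c,1),np.round(cv2.boxPoints(r),1).tolist())
E
```

```text
top blue 1234 [340.6 187.9] [[317.79998779296875, 172.0], [361.0, 168.39999389648438], [363.8999938964844, 202.3000030517578], [320.6000061035156, 205.89999389648438]]
top blue 555 [340.9 256.2] [[322.8999938964844, 259.20001220703125], [334.0, 238.89999389648438], [359.3999938964844, 252.8000030517578], [348.29998779296875, 273.1000061035156]]
top blue 2417 [409.5 287.2] [[371.70001220703125, 289.5], [397.3999938964844, 250.89999389648438], [448.6000061035156, 285.1000061035156], [422.8999938964844, 323.6000061035156]]
side blue 581 [339.9 213.7] [[312.6000061035156, 210.8000030517578], [322.79998779296875, 190.39999389648438], [366.3999938964844, 212.1999969482422], [356.20001220703125, 232.60000610351562]]
side blue 436 [287.8 264.1] [[273.8999938964844, 254.0], [299.5, 250.39999389648438], [302.6000061035156, 271.8999938964844], [276.8999938964844, 275.6000061035156]]
side blue 2542 [308.6 314. ] [[279.0, 285.29998779296875], [337.5, 281.3999938964844], [341.20001220703125, 337.29998779296875], [282.70001220703125, 341.20001220703125]]
side orange 25 [286.7 186.8] [[282.3999938964844, 186.1999969482422], [283.6000061035156, 183.8000030517578], [291.20001220703125, 187.60000610351562], [290.0, 190.0]]
```

View pics/top1.png

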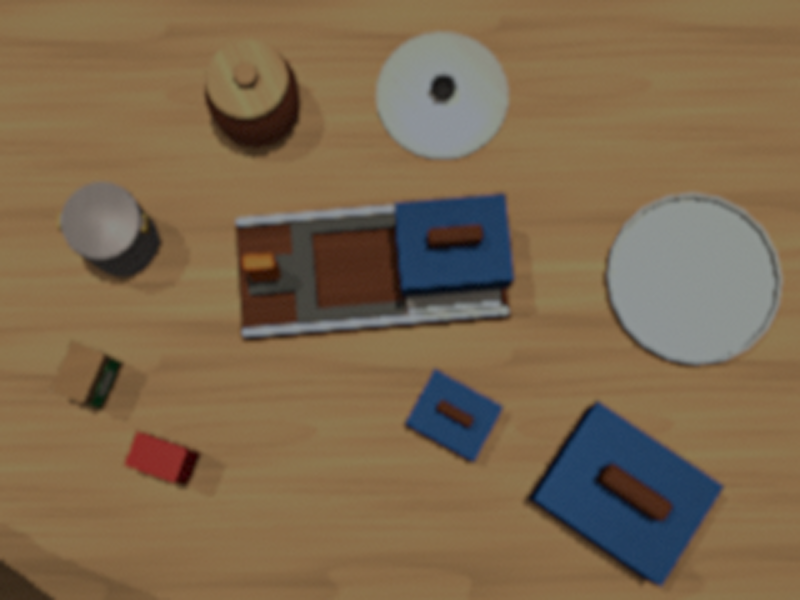

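View pics/side1.png

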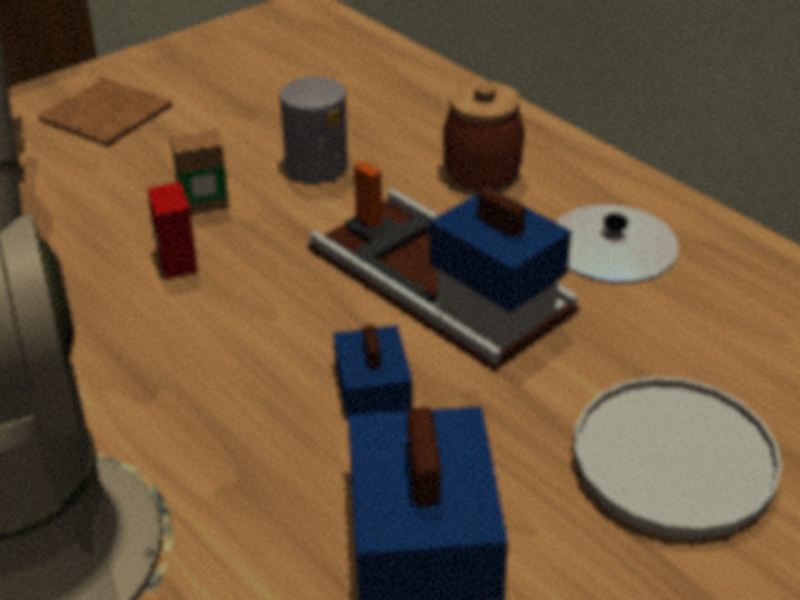

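Run:
```python
from h import *
a=snap("top","t2",(175,215,255,295),7);b=snap("side","s2",(190,160,250,240),7)
s=a
A=cv2.imread("pics/t2.png");B=cv2.imread("pics/s2.png");B=cv2.resize(B,(int(420),560));cv2.imwrite("pics/c2.png",np.hstack([cv2.resize(A,(380,560)),B]))
for uv in((254.8,177.2),(257.2,224),(363.2,215.6)): print("rail",onz(s,uv,.026))
hsv=cv2.cvtColor(s["image"],cv2.COLOR_RGB2HSV);H,S,V=[hsv[...,i].astype(int) for i in range(3)]
m=(H>100)&(H<125)&(S>150)&(V>50)
for uv in [[317.8,172],[361,168.4],[363.9,202.3],[320.6,205.9]]: print("lidtop",onz(s,uv,.13))
for uv in((341.7,184.3),(331,184.9),(353,183.6)): print("handle",onz(s,uv,.166))
for uv in ((264.0,194.9),): print("tab",onz(s,uv,.106))
c=snap("side")
print("tab tri",tri(a,(264,194.9),c,(286.7,186.8)))
m=(S<60)&(V>110)
for ar,cc,l in blobs(s["image"],m,400):
    r=cv2.minAreaRect(np.argwhere(l)[:,::-1].astype(np.float32)); print("white",ar,cc,r, onz(s,r[0],.026))
```

```text
rail [0.61828563 0.21443649 0.026     ]
rail [0.47752342 0.20655943 0.026     ]
rail [ 0.49625889 -0.10425631  0.026     ]
lidtop [0.60489393 0.02634482 0.13      ]
lidtop [ 0.61270165 -0.09342403  0.13      ]
lidtop [ 0.51724943 -0.09784192  0.13      ]
lidtop [0.50962368 0.02054297 0.13      ]
handle [ 0.5609112  -0.03690223  0.166     ]
handle [ 0.55984689 -0.00824457  0.166     ]
handle [ 0.56221701 -0.06717661  0.166     ]
tab [0.54806128 0.17784002 0.106     ]
tab tri (array([0.54789799, 0.17698523, 0.10996737]), np.float64(0.0014821575937008658))
white 47913 [306.71454511  59.85598898] ((318.9076232910156, 102.61715698242188), (182.2008819580078, 642.0574340820312), 88.48369598388672) [0.8496897  0.01860652 0.026     ]
white 2024 [336.41699605 128.04051383] ((336.5, 128.0), (50.0, 51.0), 90.0) [ 0.76681978 -0.03325286  0.026     ]
white 713 [199.6802244  177.50070126] ((199.0, 177.5), (29.0, 30.0), 90.0) [0.62075606 0.38117169 0.026     ]
white 3658 [437.21459814 201.09376709] ((437.7500305175781, 200.74998474121094), (70.00357055664062, 66.46803283691406), 45.0) [ 0.5361135  -0.32523645  0.026     ]
white 406 [316.15763547 216.8546798 ] ((309.42626953125, 216.6339111328125), (5.660388946533203, 107.3777847290039), 85.13549041748047) [0.49629238 0.05339037 0.026     ]
white 1546 [618.58602846 374.69987063] ((621.086669921875, 377.5635681152344), (45.38907241821289, 43.184242248535156), 81.25383758544922) [ 0.03440625 -0.79306666  0.026     ]
```

View pics/c2.png

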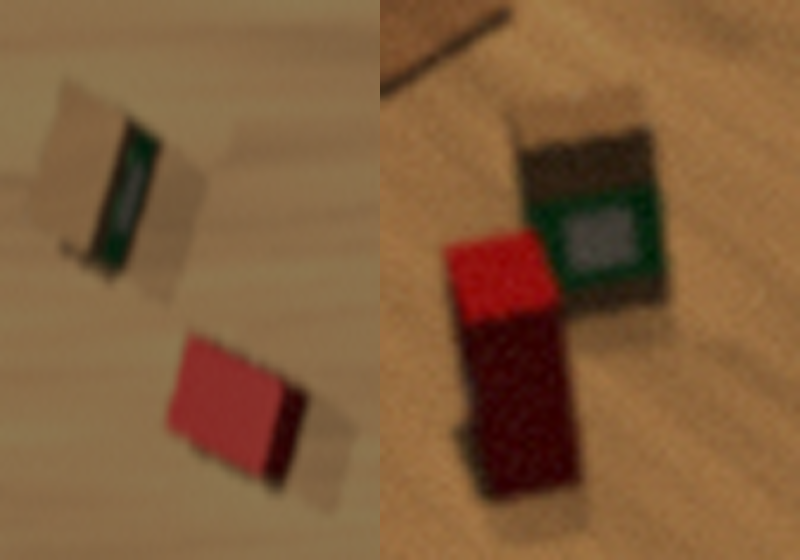

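Run:
```python
from h import *
a=snap("top","t3",(240,160,380,235),5.7);b=snap("side","s3",(255,170,385,270),6)
for uv in((188.7,226.4),(202.4,231.9),(194.4,250.7),(181.3,244.3)): print("carton",onz(a,uv,.098))
```

```text
carton [0.4646475  0.38786252 0.098     ]
carton [0.44856153 0.34932092 0.098     ]
carton [0.39704361 0.36995659 0.098     ]
carton [0.41533331 0.40669314 0.098     ]
```

View pics/t3.png

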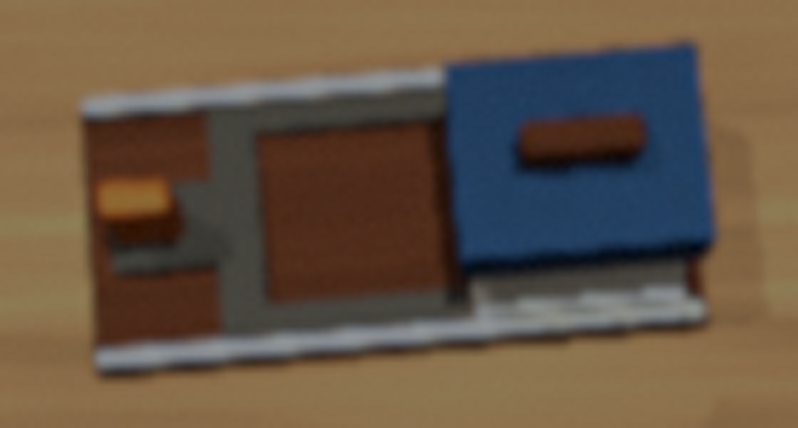

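View pics/s3.png

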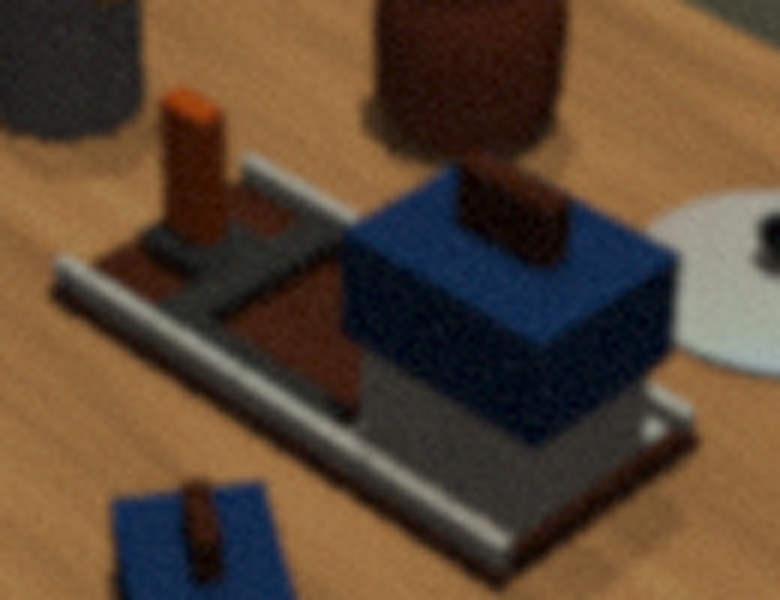

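Run:
```python
from h import *
yaw=.061
for y in (yaw,yaw+np.pi,yaw-np.pi):
    q=kin.ik([.548,.178,.22],R(y)); print(None if q is None else np.round(q,2))
q0=status.sense()
arm.move_pose([.548,.178,.20],R(yaw))
arm.move_l([.548,.178,.072],rate=.2)
fingers.gripper_close(25)
s=status.sense();print(s["t"],s["tcp_pos"],s["width"],s["contact_force"])
d=np.array([np.sin(yaw),-np.cos(yaw),0])
p=s["tcp_pos"]+d*.125
hit=arm.move_l(p,rate=.06,contact_N=14)
s=status.sense();print(hit,s["t"],s["tcp_pos"],s["width"],s["contact_force"])
a=snap("top","t4",(240,160,380,235),5.7);b=snap("side","s4",(255,170,385,270),6)
```

```text
[-0.66  0.4   0.34  1.93 -0.18  0.83 -0.16]
[-0.04  0.43 -0.53  1.89  0.28  0.88  2.5 ]
[-0.04  0.43 -0.53  1.89  0.28  0.88  2.5 ]
4.3583 [0.55072092 0.17820417 0.07225541] 0.017604350002651335 [ 7.65844786  0.99336467 -5.47695203]
True 5.875 [0.55720179 0.07795906 0.07217248] 0.01728256020583716 [-0.40503294  0.90666185  3.76333381]
```

Run:
```python
from h import *
yaw=.061
d=np.array([np.sin(yaw),-np.cos(yaw),0])
s=status.sense()
hit=arm.move_l(s["tcp_pos"]+d*.012,rate=.03,contact_N=22)
s=status.sense();print(hit,s["t"],s["tcp_pos"],s["contact_force"])
fingers.ungrasp()
arm.move_l(s["tcp_pos"]+[0,0,.14],rate=.25)
s=status.sense();print(s["t"],s["tcp_pos"],s["contact_force"])
```

```text
True 6.2667 [0.55716755 0.07809245 0.07215754] [-0.85559173  2.45383261  3.61670999]
8.2333 [0.55649078 0.07822622 0.21130867] [-0.23627153 -0.4723998   0.55177722]
```

View pics/s4.png

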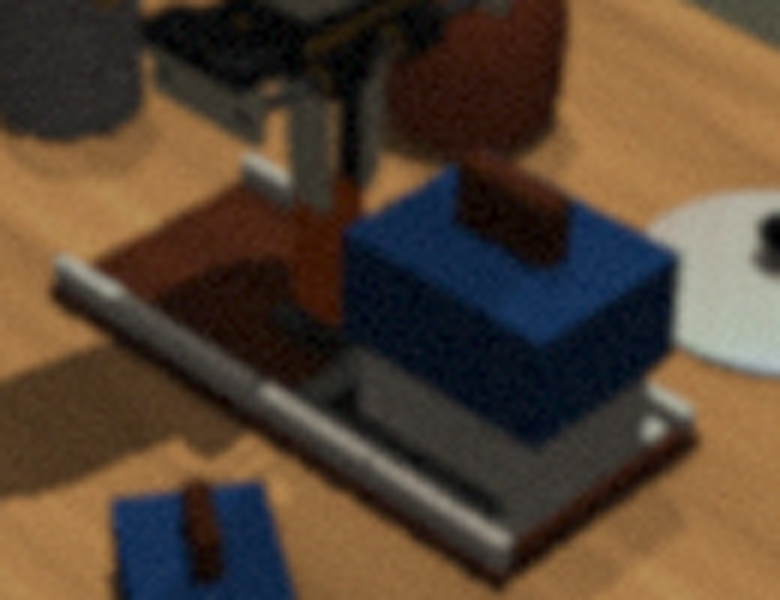

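Run:
```python
from h import *
yaw=.061
arm.move_l([.563,-.039,.21],R(yaw),rate=.2)
a=snap("top","t5",(240,160,380,235),5.7)
arm.move_l([.563,-.039,.139],rate=.15,contact_N=10)
fingers.gripper_close(60)
s=status.sense();print(s["t"],s["tcp_pos"],s["width"],s["contact_force"])
p=s["tcp_pos"].copy(); np.save("lidpick.npy",p)
hit=arm.move_l(p+[0,0,.012],rate=.03)
s=status.sense();print(s["t"],s["tcp_pos"],s["width"],s["contact_force"])
arm.move_l(p+[0,0,.05],rate=.06)
s=status.sense();print(s["t"],s["tcp_pos"],s["width"],s["contact_force"])
b=snap("side","s5",(255,120,385,270),4)
```

```text
10.875 [ 0.56348046 -0.03900497  0.13907393] 0.015443477859217508 [ 2.30615944 -0.4273816  -0.51650503]
11.425 [ 0.56271075 -0.038878    0.15082443] 0.015103845386120284 [ -1.03226611   0.87043789 -12.25423172]
12.2083 [ 0.56376484 -0.03894584  0.18951568] 0.015603961624891558 [-0.16852917 -0.28777026 -3.75823991]
```

View pics/s5.png

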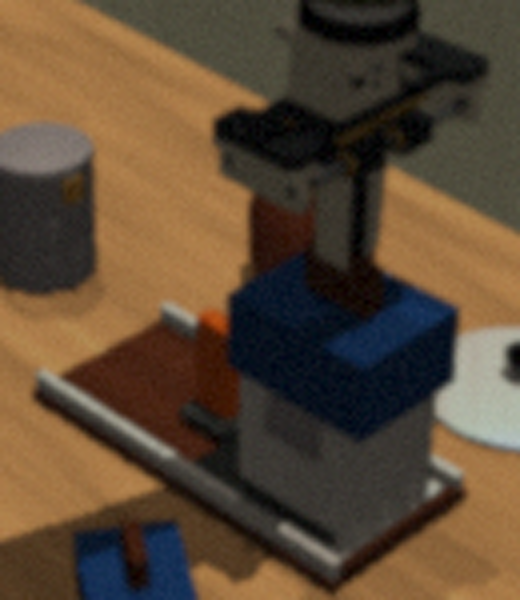

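Run:
```python
from h import *
p=np.load("lidpick.npy"); yaw=.061
arm.move_l(p+[0,0,.115],rate=.15)
s=status.sense();print(s["contact_force"])
t=np.array([.536,-.325,p[2]+.115]); arm.move_l(t,R(yaw),rate=.25)
arm.move_l([.536,-.325,p[2]-.040],rate=.2)
hit=arm.move_l([.536,-.325,p[2]-.054],rate=.03,contact_N=5)
s=status.sense();print(hit,s["t"],s["tcp_pos"],s["width"],s["contact_force"])
np.save("lidput.npy",s["tcp_pos"])
fingers.ungrasp()
arm.move_l([.536,-.325,.25],rate=.25)
arm.move_pose([.47,.20,.25],R(-.37))
a=snap("top","t6",(160,130,480,330),2.5);b=snap("side","s6",(180,140,460,340),2.8)
print(status.sense()["t"])
hsv=cv2.cvtColor(a["image"],cv2.COLOR_RGB2HSV);H,S,V=[hsv[...,i].astype(int) for i in range(3)]
for ar,c,l in blobs(0,(H>100)&(H<125)&(S>150)&(V>50),300): print(ar,c,onz(a,c,.078))
```

```text
[-0.18810381  0.18742301 -3.43909996]
True 15.5167 [ 0.53635547 -0.32508757  0.08676434] 0.015715627804608025 [-0.44289476  0.69413825  7.49753328]
19.625
1177 [439.62871708 199.24129142] [ 0.53106944 -0.31787356  0.078     ]
557 [340.91741472 256.28725314] [ 0.3754898  -0.03327416  0.078     ]
2418 [409.37344913 287.13068652] [ 0.28791441 -0.21843282  0.078     ]
```

View pics/t6.png

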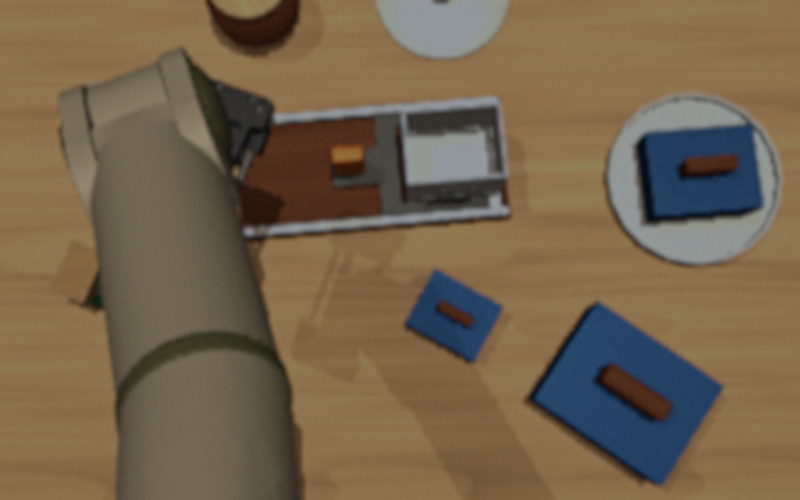

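View pics/s6.png

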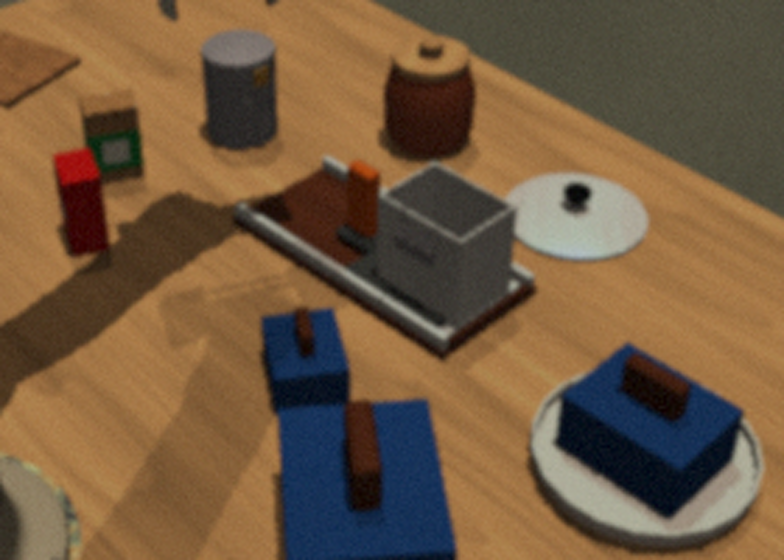

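Run:
```python
from h import *
a=snap("top");b=snap("side")
r=[onz(a,uv,.126) for uv in((320.8,171.2),(360,168.8),(362.8,202),(322.4,205.2))]
print(np.round(r,4),np.mean(r,0))
for uv in((210,181.4),(228.9,178.6),(209,173.6),(227.5,171.5)): print("carton side view",onz(b,uv,.098))
c=np.array([.4314,.3785]);
im=b["image"][:,:,::-1].copy()[140:240,180:260]; im=cv2.resize(im,None,fx=7,fy=7,interpolation=cv2.INTER_CUBIC);cv2.imwrite("pics/s7.png",im[:600])
```

```text
[[ 0.608   0.018   0.126 ]
 [ 0.6126 -0.091   0.126 ]
 [ 0.5189 -0.0952  0.126 ]
 [ 0.5122  0.0156  0.126 ]] [ 0.56290623 -0.03817428  0.126     ]
carton side view [0.39713501 0.37336595 0.098     ]
carton side view [0.45126646 0.34874631 0.098     ]
carton side view [0.41965499 0.41641429 0.098     ]
carton side view [0.47202629 0.38869108 0.098     ]
```

View pics/s7.png

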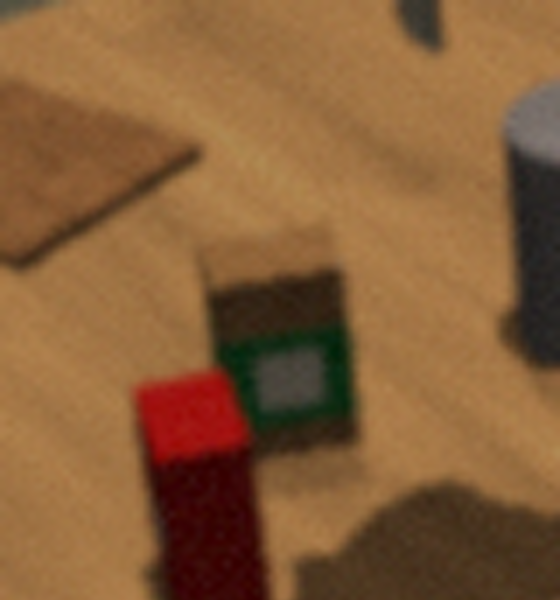

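Run:
```python
from h import *
y=-.39
arm.move_pose([.4313,.3786,.17],R(y))
arm.move_l([.4313,.3786,.0925],rate=.12,contact_N=8)
fingers.gripper_close(25)
s=status.sense();print(s["t"],s["tcp_pos"],s["width"],s["contact_force"])
arm.move_l(s["tcp_pos"]+[0,0,.06],rate=.1)
s=status.sense();print(s["t"],s["tcp_pos"],s["width"],s["contact_force"])
a=snap("top","t8",(160,190,240,290),5);b=snap("side","s8",(180,120,260,220),5)
cv2.imwrite("pics/c8.png",np.hstack([cv2.imread("pics/t8.png"),cv2.imread("pics/s8.png")]))
```

```text
22.7833 [0.43131549 0.37856352 0.09248519] 0.0004476061054503781 [ 0.518665   -0.28738018  0.00741682]
23.5333 [0.43103755 0.37844404 0.15220715] 0.0004096457756597667 [-0.2024929  -0.67352804 -0.63028666]
```

View pics/c8.png

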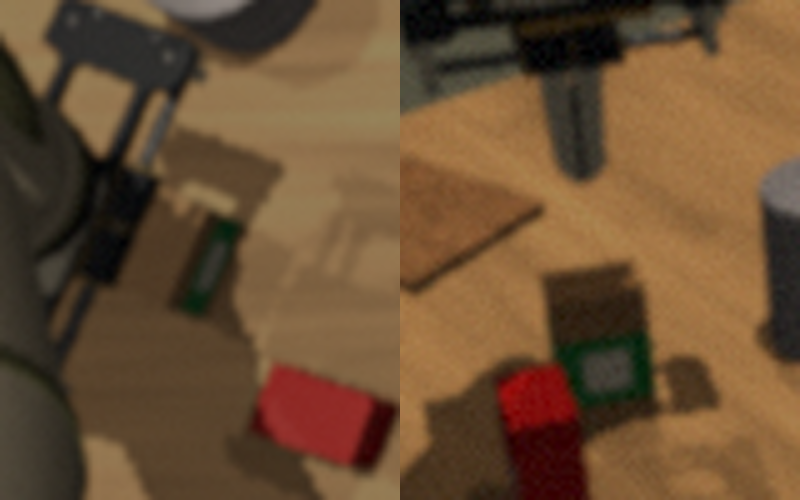

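Run:
```python
from h import *
a=snap("top");b=snap("side")
print(tri(a,(202.4,231.9),b,(228.9,178.6)),tri(a,(194.4,250.7),b,(210,181.4)))
print("bottom right",onz(b,(230.7,203),0),onz(b,(228.9,178.6),.098))
P=onz(b,(230.7,203),0)
for z in(.04,.06,.08,.098):print(z,proj(b,[P[0],P[1],z]))
# red: top-front corners in c2
print(status.sense()["tcp_pos"])
```

```text
(array([0.44960583, 0.34848995, 0.09866932]), np.float64(0.0026216933589723844)) (array([0.39617737, 0.36980054, 0.10015151]), np.float64(0.001575978438720193))
bottom right [ 4.51589567e-01  3.55085926e-01 -1.11022302e-16] [0.45126646 0.34874631 0.098     ]
0.04 [229.57536701 192.92510808]
0.06 [229.00036446 187.77401569]
0.08 [228.41664823 182.54486272]
0.098 [227.88368858 177.77040663]
[0.4310595  0.37827046 0.15181132]
```

Run:
```python
from h import *
fingers.ungrasp()
for z in(.0885,.085,.081):
    arm.move_l([.4313,.3786,z],rate=.1,contact_N=8)
    fingers.gripper_close(25)
    s=status.sense();print(z,s["t"],s["tcp_pos"],s["width"],s["contact_force"])
    if s["width"]>.03: break
    fingers.ungrasp()
b=snap("side","s9",(180,120,260,220),5)
```

```text
0.0885 27.45 [0.43129887 0.37861109 0.0885047 ] 0.00021559517687339067 [ 0.28611947  0.24927648 -0.78591332]
0.085 30.625 [0.43130575 0.37861564 0.08500845] 0.0003439833921630816 [ 0.68505822  0.44211224 -0.25383073]
0.081 33.8 [0.4313027  0.37857977 0.08100009] 0.0006769384026613979 [ 1.14704167 -0.33281281  0.08814155]
```

View pics/s9.png

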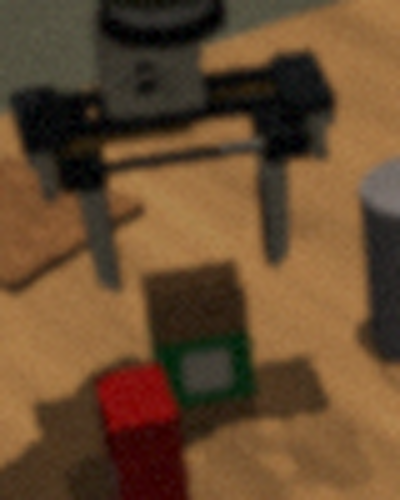

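Run:
```python
from h import *
b=snap("side");a=snap("top","t9",(160,190,240,290),5)
p=status.sense()["tcp_pos"];print(p,status.sense()["width"])
j=np.array([np.cos(-.39),np.sin(-.39),0])
for k in(-.0555,-.0465,0,.0465,.0555): print(proj(b,p+k*j),proj(a,p+k*j))
print(onz(b,(202.4,177.6),.081),onz(b,(235.6,172.4),.081))
print(status.sense()["tcp_rot"])
c=np.array([.4313,.3786])
n=np.array([np.sin(.39),np.cos(.39)])
for z in(0,.098):
  for sx,sy in((-1,-1),(1,-1),(1,1),(-1,1)):
    q=c+sx*.03*j[:2]+sy*.02*n; print(z,np.round(q,3),np.round(proj(a,[*q,z]),1),np.round(proj(b,[*q,z]),1))
```

```text
[0.43130956 0.37858775 0.08101573] 0.09280734244985629
[201.554766   184.46090768] [185.06810355 257.55835438]
[204.40759423 183.98015981] [186.39838761 254.52329271]
[218.99500003 181.52194509] [193.22135411 238.95659929]
[233.33215563 179.10590159] [199.96137648 223.57914409]
[236.07872686 178.64305974] [201.25644409 220.62442924]
[0.40349996 0.43425262 0.081     ] [0.50350464 0.39134498 0.081     ]
[[ 3.80195554e-01  9.24906125e-01  2.43502624e-05]
 [ 9.24906125e-01 -3.80195554e-01  1.37548281e-05]
 [ 2.19797863e-05  1.72921823e-05 -1.00000000e+00]]
0 [0.396 0.372] [202.2 253.7] [213.5 207.2]
0 [0.451 0.349] [210.4 234.8] [231.7 203.9]
0 [0.467 0.386] [198.1 230. ] [229.4 197.4]
0 [0.411 0.409] [189.9 248.8] [211.5 200.6]
0.098 [0.396 0.372] [193.8 251.1] [210.  181.8]
0.098 [0.451 0.349] [202.7 230.9] [229.  178.6]
0.098 [0.467 0.386] [189.5 225.7] [226.6 172.4]
0.098 [0.411 0.409] [180.6 245.8] [208.  175.5]
```

View pics/t9.png

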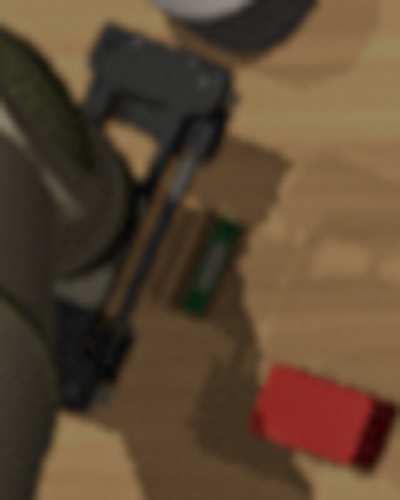

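Run:
```python
from h import *
b=snap("side")
for p,uv in(([.431,.3784,.152],(216,156)),([.5572,.078,.0722],(307.5,204.5)),([.5638,-.0389,.1895],(255+350/4,120+268/4))):
    for dz in(0,.01,.02,.03): print(dz,np.round(proj(b,np.array(p)+[0,0,dz]),1),end=' ')
    print(uv)
```

```text
0 [216.5 162.4] 0.01 [216.2 159.6] 0.02 [215.8 156.8] 0.03 [215.5 153.9] (216, 156)
0 [310. 210.] 0.01 [310.1 207.2] 0.02 [310.1 204.5] 0.03 [310.1 201.7] (307.5, 204.5)
0 [340.7 192.8] 0.01 [340.8 189.7] 0.02 [341.  186.6] 0.03 [341.1 183.4] (342.5, 187.0)
```

Run:
```python
from h import *
b=snap("side","s10",(180,130,260,220),7)
```

```text
(no output)
```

View pics/s10.png

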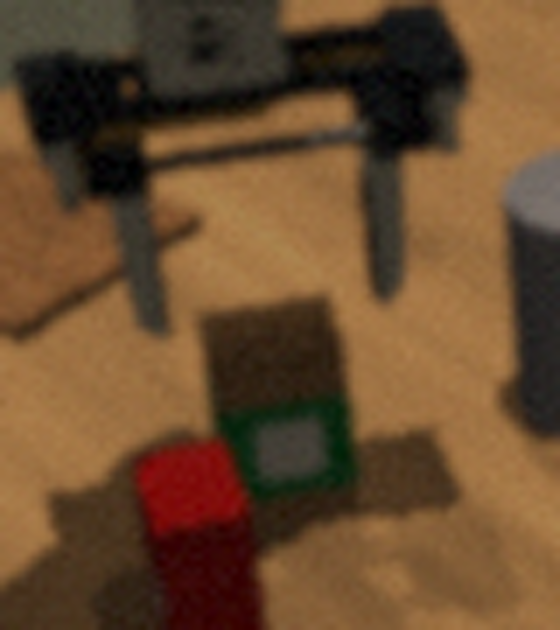

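Run:
```python
from h import *
arm.move_l([.4313,.3786,.0705],rate=.1,contact_N=8)
fingers.gripper_close(25)
s=status.sense();print(s["t"],s["tcp_pos"],s["width"],s["contact_force"])
if s["width"]>.03:
    np.save("cpick.npy",s["tcp_pos"])
    arm.move_l(s["tcp_pos"]+[0,0,.09],rate=.12)
    s=status.sense();print(s["t"],s["tcp_pos"],s["width"],s["contact_force"])
b=snap("side","s11",(170,90,270,220),4)
```

```text
36.4333 [0.43125536 0.37872638 0.07061769] 0.05960795221815217 [-0.91798155  0.97227749  0.40817334]
37.3333 [0.43086214 0.37846873 0.16005169] 0.05914182938074865 [ 0.06939031 -1.25312376 -1.26721439]
```

View pics/s11.png

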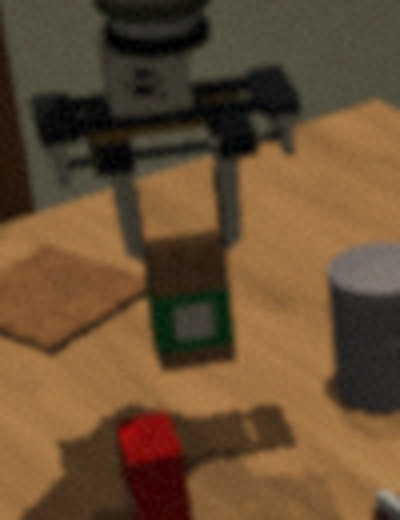

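Run:
```python
from h import *
c=[.5632,-.0388]
s=status.sense()
arm.move_l(s["tcp_pos"]+[0,0,.05],rate=.25)
arm.move_l([*c,.212],R(.061),rate=.22)
arm.move_l([*c,.125],rate=.15,contact_N=6)
hit=arm.move_l([*c,.1075],rate=.06,contact_N=5)
s=status.sense();print(hit,s["t"],s["tcp_pos"],s["width"],s["contact_force"])
b=snap("side","s12",(255,100,385,250),4)
```

```text
False 41.05 [ 0.56297529 -0.03884586  0.10719532] 0.058966657396259774 [-0.20657952 -0.23388831 -0.81545246]
```

View pics/s12.png

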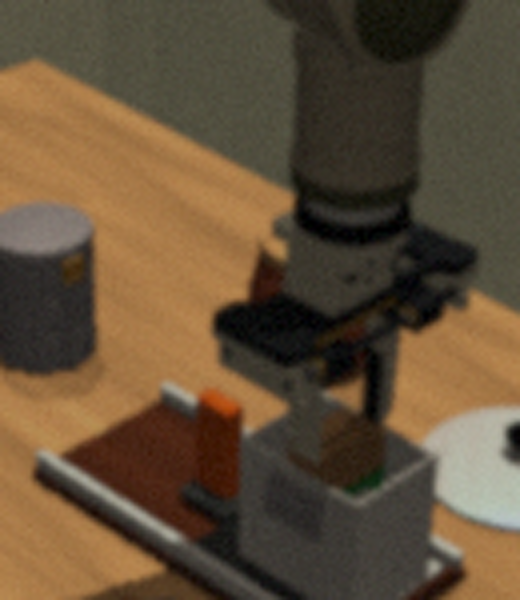

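Run:
```python
from h import *
fingers.ungrasp()
s=status.sense();print(s["t"],s["contact_force"])
c=[.5632,-.0388]
arm.move_l([*c,.20],rate=.25)
arm.move_l([.5364,-.325,.20],R(.061),rate=.3)
a=snap("top","t13",(300,150,480,260),4.4);b=snap("side","s13",(290,140,460,340),3)
print(status.sense()["t"])
```

```text
41.8417 [-0.69356819 -0.08549391 -0.47735436]
43.5667
```

View pics/t13.png

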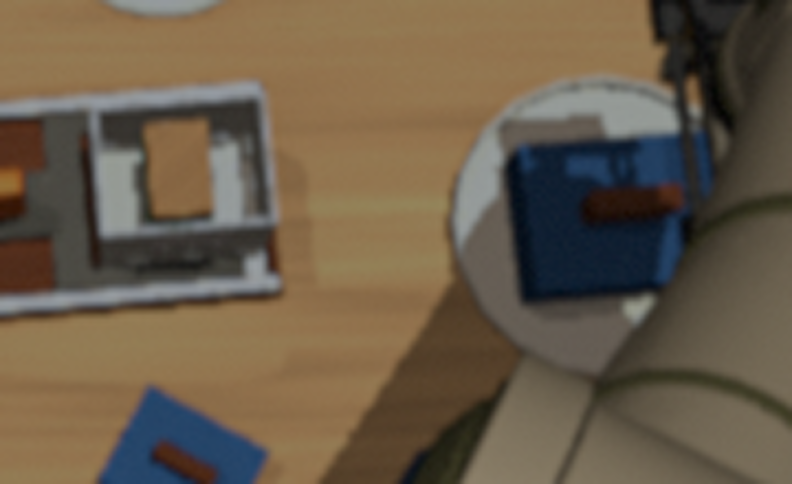

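View pics/s13.png

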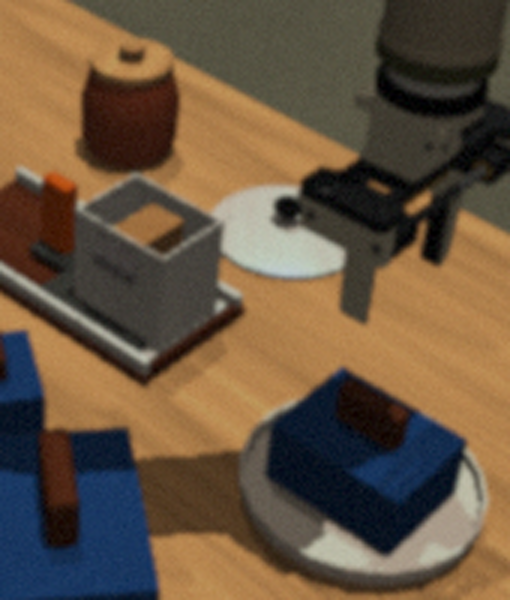

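Run:
```python
from h import *
p=np.load("lidpick.npy");u=np.load("lidput.npy");dz=-.010
arm.move_l([u[0],u[1],u[2]+dz],rate=.15,contact_N=8)
fingers.gripper_close(60)
s=status.sense();print(s["t"],s["tcp_pos"],s["width"],s["contact_force"])
g=s["tcp_pos"].copy(); print("dz",g[2]-u[2]); np.save("g.npy",g)
arm.move_l([g[0],g[1],p[2]+dz+.10],rate=.2)
arm.move_l([p[0],p[1],p[2]+dz+.10],R(.061),rate=.22)
s=status.sense();print(s["t"],s["tcp_pos"],s["contact_force"])
hit=arm.move_l([p[0],p[1],p[2]+dz+.066],rate=.15)
a=snap("top","t14",(290,140,400,230),4.5);b=snap("side","s14",(270,110,390,260),4)
print(status.sense()["t"])
cv2.imwrite("pics/c14.png",np.hstack([cv2.resize(cv2.imread("pics/t14.png"),(400,327)),cv2.resize(cv2.imread("pics/s14.png"),(262,327))]))
```

```text
45.7083 [ 0.536349   -0.32506765  0.07674925] 0.01755620404365327 [-0.48132283 -0.11188179 -0.76268047]
dz -0.0100150901210352
48.075 [ 0.56328379 -0.04030641  0.22904596] [ 0.9364598   0.16907045 -3.07311557]
48.55
```

View pics/s14.png

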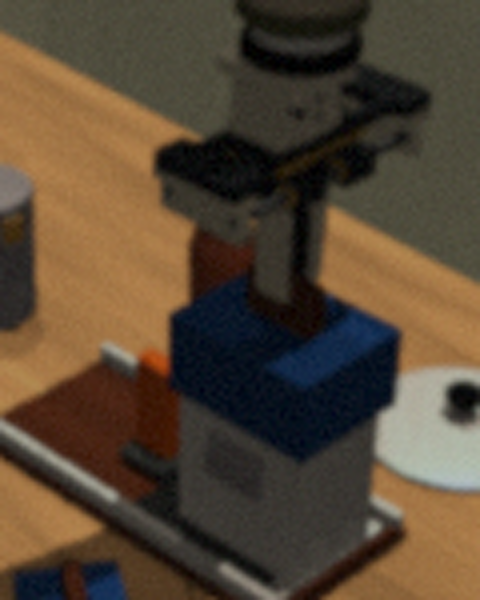

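View pics/t14.png

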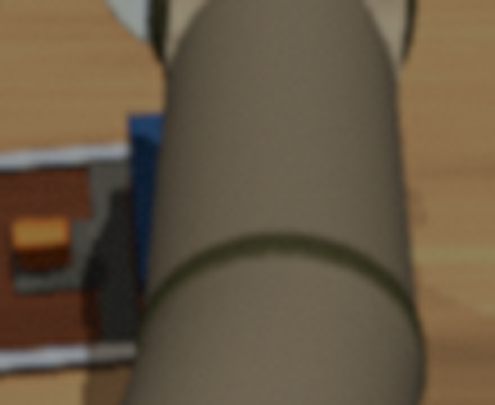

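Run:
```python
from h import *
p=np.load("lidpick.npy");dz=-.010
h1=arm.move_l([p[0],p[1],p[2]+dz+.050],rate=.05,contact_N=7)
s=status.sense();print(h1,s["t"],s["tcp_pos"][2]-p[2]-dz,s["contact_force"])
if not h1:
    h2=arm.move_l([p[0],p[1],p[2]+dz-.001],rate=.04,contact_N=32)
    s=status.sense();print(h2,s["t"],s["tcp_pos"]-p-[0,0,dz],s["contact_force"],s["width"])
b=snap("side","s15",(270,130,390,280),4)
```

```text
False 49.0167 0.04969596985152185 [-0.23141948  0.5271823  -3.05995114]
False 50.4417 [ 0.00022822 -0.00017145 -0.00036698] [-2.92763341 -0.98266295 10.02493884] 0.01699532775330877
```

View pics/s15.png

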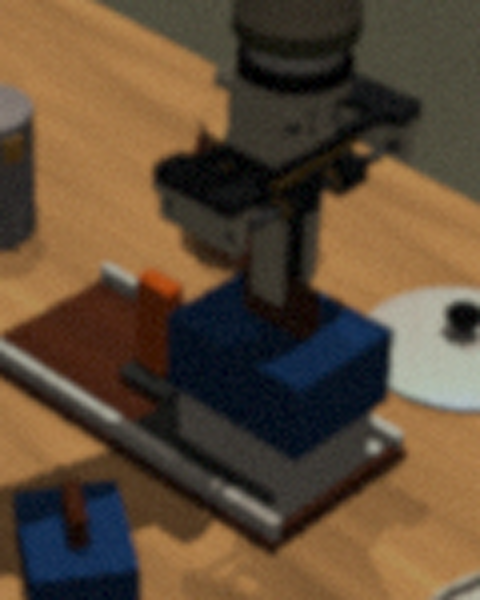

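Run:
```python
from h import *
p=np.load("lidpick.npy");dz=-.010
h2=arm.move_l([p[0],p[1],p[2]+dz-.009],rate=.03,contact_N=20)
s=status.sense();print(h2,s["t"],s["tcp_pos"]-p-[0,0,dz],s["contact_force"],s["width"])
fingers.ungrasp()
arm.move_l([p[0],p[1],.22],rate=.25)
arm.move_l([p[0]-.02,p[1]+.30,.24],rate=.3)
a=snap("top","t16",(240,150,380,235),5.7);b=snap("side","s16",(255,170,385,270),6)
print(status.sense()["t"])
```

```text
True 50.7 [ 1.96306866e-05 -2.11321214e-04 -6.78914745e-04] [-1.43472691  0.46051227  6.62006133] 0.01744127986712514
53.7417
```

View pics/t16.png

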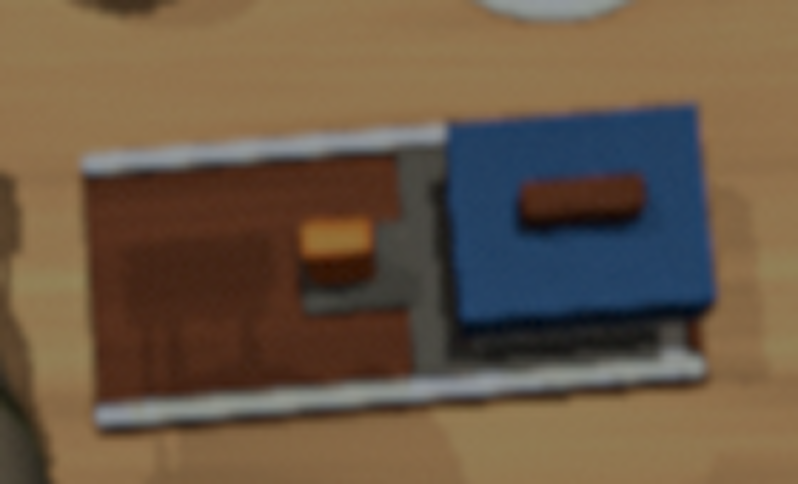

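View pics/s16.png

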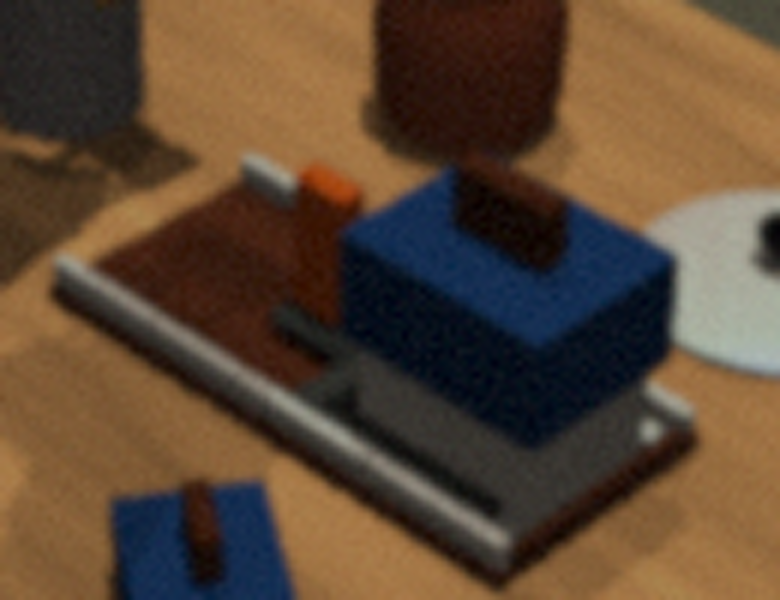

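Run:
```python
from h import *
a=snap("top");print(onz(a,(299.1,191.75),.106),onz(a,(342.1,184.4),.166))
arm.sign_off()
```

```text
[0.55507076 0.07967643 0.106     ] [ 0.56061586 -0.03796387  0.166     ]
the job is handed in; nothing more can be done
```

The job is done and handed in at about 54 s of the 72 s limit. All my end-of-job checks passed.

**Steps:** I slid the fork home, drew the lid straight up (about 12 N) and stood it on the lazy susan. I then put the carton upright in the tin and pushed the lid back on.

**Last checks:**
- **Fork:** it would not move further under a firmer push. At the end the tab measured about 118 mm from the lid handle's centre, against 120 mm expected.
- **Lid:** it stopped within 1 mm of its original seated height under a firm push. The final side view matches the starting picture.
- **Carton:** it looked upright and centred in the tin just before the lid went on. I cannot see it now.
- **Tin:** seated in its dock in every view I took.
- **Bystanders:** I never touched the tiffin, jar or pan lid. The last pictures show only parts of them, and those parts look unmoved.

**What went wrong or disagreed:**
- **Missed grasps:** the first four grasps at the carton closed on nothing, costing about 13 s; the carton did not move. In the side view the fingertips sit about 20 mm above the reported TCP, although the TCP is said to be at their very end. I allowed for this, and the carton grasp then worked.
- **Short drop:** opened fully, the fingers are wider than the tin's mouth, so I let the carton go with the tips just above the rim. It fell about 20 mm and landed upright.

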